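# Wedge the bench gate open and flip its sign

### The arm

A 6-joint arm with a two-finger parallel gripper is mounted at the origin on the work surface. World frame = base frame: x ahead of the robot, y to its left, z up, the work surface at z = 0. Lengths are in mm, angles in rad, forces in N, time in s.
With the tool pointing down it reaches from about 275 to 1000 mm from the base axis. Payload 8.4 kg.
Tool frame: the origin (TCP) lies on the centre line of the jaws, within the pads' length; the fingertips stand 22 mm ahead of it and the grasp point (between the pads) lies 3 mm ahead of it; z points along the fingers, y is the direction in which the jaws open and shut (so a half turn about z gives the same grasp; the last joint's range is limited). The gripper opens to 85 mm and grips with 20 to 120 N. Pads are 22 mm wide; open, the fingers measure 114 mm over their backs; the gripper's body (76 mm by 85 mm) begins 54 mm behind the grasp point. The pads swing forward as they close: fully open they stand 13 mm farther back than shut.
Start: joints at [1.245, 0.353, 1.633, -0, 1.155, -0.002], TCP at [198.856, 592.524, 253.281] pointing down, gripper open.
Joint ranges: [-2.63, 2.63], [-0.92, 2.1], [0.06, 2.66], [-1.3, 4.44], [0, 2.69], [-3.02, 3.02]. Speed limits (rad/s): [2.22, 2.22, 2.79, 3.14, 3.14, 3.14].

### API

Orientations are given as [roll, pitch, yaw] about the fixed x, y, z axes, in that order (R = Rz(yaw) Ry(pitch) Rx(roll)).
In Python, from rig import r gives the robot as it stands.
- The arm moves only by the tool carry_out, never from a script. Its argument "rows" is text: rows parted by semicolons, each of 5 numbers parted by spaces: the opening, from 0 (shut) to 1 (fully open), then the shift along the tool's x, y, z in units of 30 mm (1.0 is 30 mm), then the turn about the tool's z in units of 8 degrees (1.0 is 8 degrees). A call has 1 to 12 rows; each row shifts and turns the commanded pose from where the row before left it, along the tool's axes as they then stand; what a row does not reach is not made up. A row lasts 1/8 s, in which the tool goes at most 62.5 mm and 10.7 degrees, less where a joint would pass 70% of its speed; a pose out of reach is approached as far as the arm can. A call is refused whole if a number of a shift passes 1 or a number of a turn 1, either way. A call with a gripper value outside its range is refused whole. The fingers move at their own pace and stop on an object; "newtons" is the grip in N (left out, the last holds). Time passes only in rows, so rows that do not move let the fingers close. It gives the time, the measured TCP pose, the force and the opening at its end, in the units of the state.
- r.sense(): the state, without advancing time (a new reading comes with each control period).
- r.grab_frame(name): name is "scene" or "top" or "wrist"; returns the picture (480x640x3 uint8, blue, green, red); there is no depth.
- r.get_calibration(name): a dict with "intrinsics" (3x3 intrinsics, pixels), "position" and "rotation" of the camera in the world. Camera axes: x right, y up, looking along -z (the intrinsics and any distortion apply to the point x, -y, -z); pixel columns grow to the right and rows downward; lengths in mm; the calibration is good to about 2 mm. A picture is of the moment at which its call begins: read the wrist's pose just before it. get_calibration takes no time and is no camera call; for the wrist camera it gives the pose at the moment of the call.
- r.sign_off(): hands the job in, once; it reports no verdict.
The state is a dict: "clock": time; "qpos": joint angles; "qvel": joint speeds; "joint_efforts": joint torques, N m; "eef_pos": TCP position; "tcp_rot": TCP orientation; "contact_force": force on the tool from outside, world axes, zero at the start; "wrist_torque": the same for the moment, N m; "opening": opening from 0.0 (shut) to 1.0 (fully open).
Only numpy, scipy, OpenCV 4.12 (cv2) and the standard library are available. Lean on these libraries where they do the work, as an engineer would, in place of code of your own. Each camera call takes 0.05 s, during which the arm holds its last target.

### The job

Open the parcel lane on the packing bench: first swing the grey gate all the way back against its stop, then work the taller of the two wooden wedges, thin end first, under the outer half of the gate until it has visibly lifted the gate and jams it there. Only once the gate is jammed, turn the sign on top of the post half a turn, right to its other stop, so that its ring side faces the robot instead of its bar side. Leave the flat wedge, the tape roll, the carton and the bottle standing where they are.

Things in the scene. Friction and masses are not known exactly. Their poses are not given: they have to be found in the camera images.
- post: Fixed aluminium gate post, 32 mm diameter, 155 mm tall, on a 90 mm square foot plate 6 mm thick. Origin on its axis, which is also the axis of the gate's hinge and of the sign's pivot, at the bench top; z up. Its yaw varies.
- fence_end (a point): Top of the far end of the fixed grey fence, 18 mm thick and 130 mm high, that runs from the post along the post's own +x axis (170 mm from the post's axis).
- stop_pad (a point): Tip of the rubber pad of the gate's stop, 65 mm high, 9 mm in +x and 66 mm in -y of the post's axis (post frame). It sits on a fixed 22 mm square, 85 mm high stub whose foot plate (4 mm thick) covers x 15 to 75, y -89 to -43 mm of the post's frame. The open gate's back touches it.
- swing (a joint): Swing angle of the gate about the post, rad: 0 closed (gate points along the post's -x, towards the robot), growing anticlockwise seen from above to 1.571, where it meets its stop (gate points along the post's -y). It swings easily (about 0.06 N m of friction) and stays where it is left.
- gate: Grey board gate, 18 mm thick, 30 to 210 mm from the post's axis, 18 mm to 128 mm above the bench. Origin on the post's axis, z = 0 while it hangs down. Own -x: along the gate to its free end; own +y: out of the front face, which is pushed to open it. It can slide up its hinge pins by up to 12 mm against its weight of 5 to 7 N; z is that lift. Jammed: lifted over 3 mm, resting on the wedge.
- gate_end (a point): Lower edge of the gate's free end, mid-thickness, 210 mm from the post's axis (18 mm above the bench while the gate hangs down).
- wedge: Taller bare-wood wedge, 180 mm long, 45 mm wide, about 0.17 kg. Origin: centre of its underside; own +x points to the thin end. From the butt (x = -90 mm) to x = -40 mm it is a flat block 36 mm high, to be gripped across its width; then the top slopes evenly to 6 mm at x = +90 mm. It meets the gate 52 mm from its thin end, lifts it 2.3 mm per further 10 mm, takes 8 to 20 N to push and then stays.
- wedge_tip (a point): Middle of the lower edge of the tall wedge's thin end.
- thin_wedge: A flat wedge of the same wood, length and width, but only 14 mm high at the butt and 4 mm at the thin end: too low to jam the gate. Bystander; origin and axes as for the tall wedge.
- sign (a joint): Turn of the sign about the post's vertical axis, rad: 0 with its bar side towards the post's -x (the robot), growing clockwise seen from above to 3.142 with its ring side there; stops at 0 and 3.142. About 0.03 N m of friction; it stays where it is left.
- sign_center (a point): Centre of the two-sided sign pivoted on top of the post about its vertical mid-line: white upright plate 130 mm wide, 80 mm high (170 to 250 mm above the bench), 10 mm thick. One side has a raised dark horizontal bar, the other a raised dark ring 59 mm across. At joint 0 the plate lies along the post's y axis.
- tape: Roll of brown packing tape lying flat, 104 mm diameter, 48 mm high. Bystander; origin at the centre of its underside.
- carton: Closed cardboard carton, 80 x 140 x 70 mm high. Bystander; origin at the centre of its underside.
- cleaner: Upright grey plastic bottle, 60 mm diameter, 170 mm high. Bystander; origin at the centre of its underside.
Not all that is in view belongs to the job. Of the things shaped like the wedge, the wood one is meant.

How it is judged:
By the outcome, as a careful person would: the job done as asked, in the order asked, and still so for the second after the job is handed in, with the robot touching nothing.
It also fails if it takes over 72 s, if anything falls off the work surface, if the arm or the gripper's body presses on something with over 40 N, if the wrist force passes 120 N, or if a joint passes its speed limit or range.

## Working session

There is one attempt and no reset: what is moved stays moved. The work goes in short steps, Python scripts to look and compute and a tool call to move; the robot and the scene stay as the last step left them, time stands still between calls to the robot, and variables do not carry over. Pictures are saved under pics/ and viewed, and the job is handed in when it is done.

Besides the shell and the picture viewer there is one more tool, called after ">>>" by a JSON object that holds its "api" and its "payload", one argument or row to a line. carry_out: Moves the arm, as the interface text tells. Its arguments: {"type":"object","properties":{"rows":{"type":"string"},"newtons":{"type":"number"}},"required":["rows"]}

```bash
ls; mkdir -p pics
python3 - <<'E'
from rig import r
import cv2
print(r.sense())
for n in ["scene","top","wrist"]:
    c=r.get_calibration(n); print(n,c)
    cv2.imwrite(f"pics/{n}0.png",r.grab_frame(n))
E
```

```text
pics
{'clock': 0.0, 'qpos': array([ 1.24458156e+00,  3.53664979e-01,  1.63414081e+00,  6.20017905e-06,
        1.15518382e+00, -2.35140038e-03]), 'qvel': array([ 1.54337318e-03, -1.06867195e-03, -1.20717048e-04, -1.42701928e-03,
       -2.79778238e-04,  9.80656450e-05]), 'joint_efforts': array([ 1.48369359e-04, -6.05254984e+01, -3.42081606e+01,  4.15534828e-05,
        9.10969247e-03, -1.49040511e-05]), 'eef_pos': array([198.72154429, 592.09691288, 252.54828742]), 'tcp_rot': array([-3.14019572e+00, -8.95362031e-06,  2.81772677e+00]), 'contact_force': array([0.32468461, 0.81300572, 0.01117206]), 'wrist_torque': array([-0.06818148, -0.02763824, -0.01220579]), 'opening': 0.9992223536969966}
scene {'intrinsics': array([[565.73537255,   0.        , 319.54104562],
       [  0.        , 565.73537255, 233.52928068],
       [  0.        ,   0.        ,   1.        ]]), 'position': array([1413.27839161, -254.88885858, 1243.55638154]), 'rotation': array([ 0.65164488, -0.00191349,  1.47593953])}
top {'intrinsics': array([[446.42673148,   0.        , 309.72822458],
       [  0.        , 446.42673148, 244.93911547],
       [  0.        ,   0.        ,   1.        ]]), 'position': array([ 323.74346245, -149.27892742, 1253.03431717]), 'rotation': array([ 2.02788643e-01,  7.58055324e-04, -1.55356066e+00])}
wrist {'intrinsics': array([[429.10363116,   0.        , 323.80202894],
       [  0.        , 429.10363116, 239.69099047],
       [  0.        ,   0.        ,   1.        ]]), 'position': array([122.76213555, 618.45501447, 372.48638184]), 'rotation': array([-0.31937822,  0.00152824,  1.24630184])}
```

View pics/scene0.png

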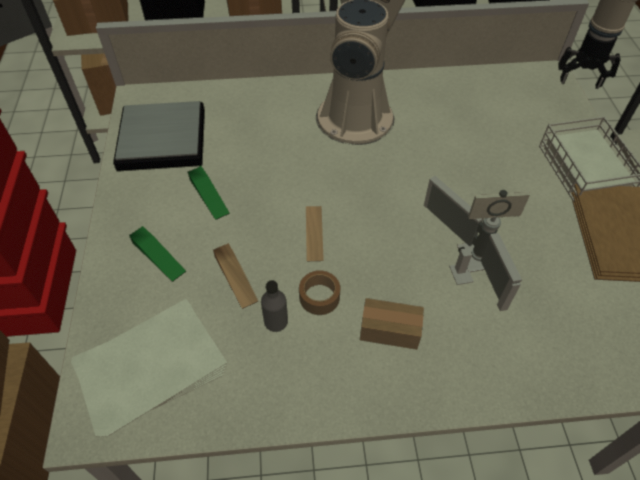

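View pics/top0.png

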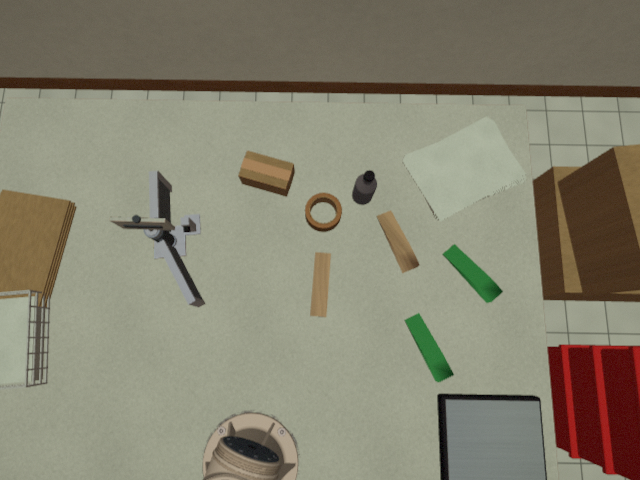

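View pics/wrist0.png

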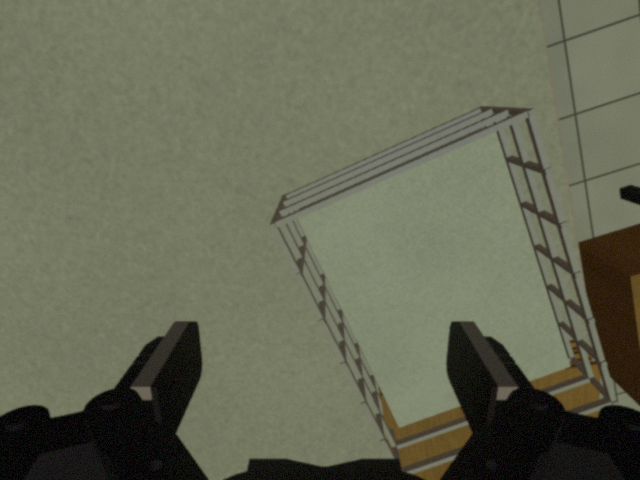

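```bash
cat > h.py <<'E'
import numpy as np, cv2
from scipy.spatial.transform import Rotation as Ro
from rig import r
def cal(n):
    c=r.get_calibration(n); return c['intrinsics'],np.array(c['position']),Ro.from_euler('xyz',c['rotation']).as_matrix()
def ray(n,u,v,c=None):
    K,p,R=c or cal(n); d=np.linalg.solve(K,[u,v,1.]); d=R@np.array([d[0],-d[1],-d[2]]); return p,d
def onz(n,u,v,z,c=None):
    p,d=ray(n,u,v,c); return p+d*(z-p[2])/d[2]
def proj(n,P,c=None):
    K,p,R=c or cal(n); q=R.T@(np.asarray(P,float)-p); q=np.array([q[0],-q[1],-q[2]]); u=K@q; return u[:2]/u[2]
def tri(a,b):
    (p1,d1),(p2,d2)=a,b
    A=np.stack([d1,-d2],1); t=np.linalg.lstsq(A,p2-p1,rcond=None)[0]
    x,y=p1+d1*t[0],p2+d2*t[1]; return (x+y)/2,np.linalg.norm(x-y)
E
python3 - <<'E'
import cv2
a=cv2.imread('pics/top0.png')
cv2.imwrite('pics/t1.png',cv2.resize(a[160:320,90:230],None,fx=4,fy=4,interpolation=2))
cv2.imwrite('pics/t2.png',cv2.resize(a[160:330,290:460],None,fx=3.5,fy=3.5,interpolation=2))
a=cv2.imread('pics/scene0.png')
cv2.imwrite('pics/s1.png',cv2.resize(a[170:320,400:540],None,fx=4,fy=4,interpolation=2))
cv2.imwrite('pics/s2.png',cv2.resize(a[190:350,200:350],None,fx=3.5,fy=3.5,interpolation=2))
E
```

```text
(no output)
```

View pics/t1.png

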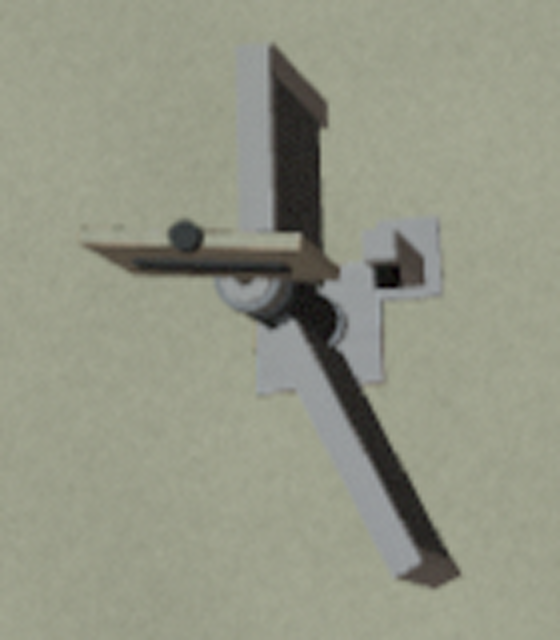

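View pics/t2.png

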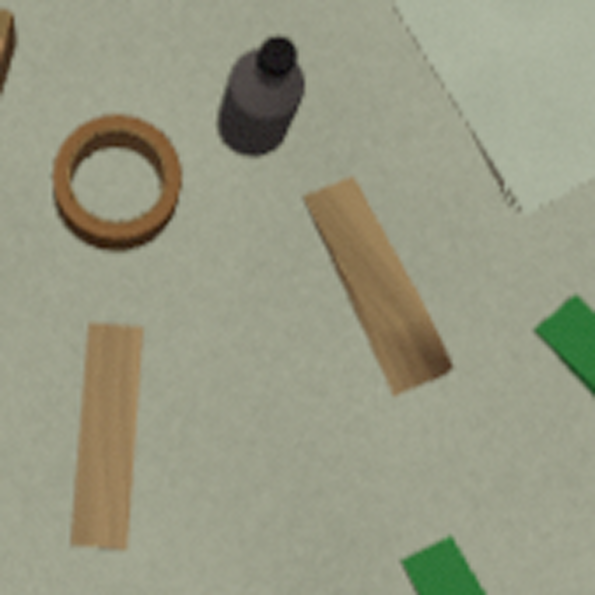

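View pics/s1.png

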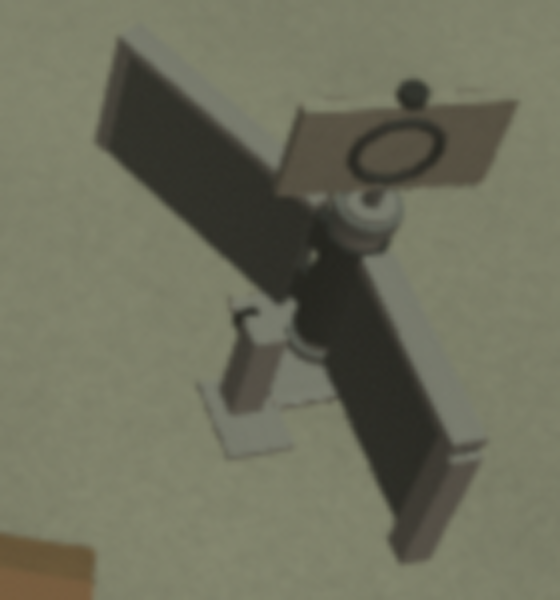

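View pics/s2.png

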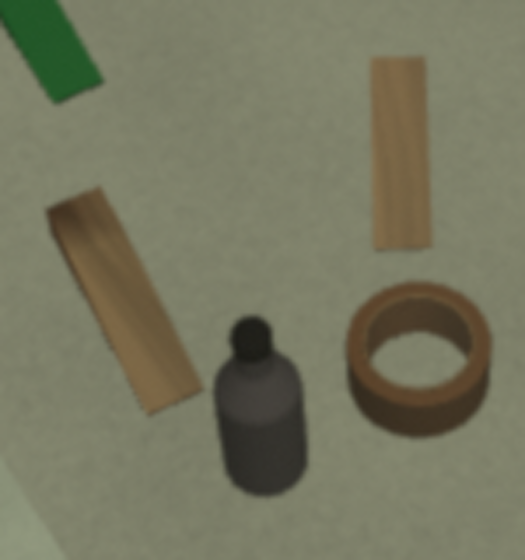

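Run:
```python
from h import *
np.set_printoptions(precision=1,suppress=True)
T=lambda u,v:(90+u/4-.4,160+v/4-.4); S=lambda u,v:(400+u/4-.4,170+v/4-.4)
T2=lambda u,v:(290+u/3.5-.4,160+v/3.5-.4); S2=lambda u,v:(200+u/3.5-.4,190+v/3.5-.4)
for nm,f,n,u,v,z in [("fence far L",T,"top",240,45,130),("fence far R",T,"top",270,45,130),("fence near L",T,"top",243,230,130),("fence near R",T,"top",273,230,130),
 ("fence s end",S,"scene",460,450,130),("fence s end L",S,"scene",484,440,130),
 ("gate end a",T,"top",395,576,128),("gate end b",T,"top",421,555,128),
 ("gate s a",S,"scene",120,38,128),("gate s b",S,"scene",140,25,128),
 ("foot bl",T,"top",257,395,6),("foot br",T,"top",382,382,6),("foot tr",T,"top",380,265,6),
 ("stubfoot tr",T,"top",438,217,4),("stubfoot br",T,"top",440,295,4),
 ("signL",T,"top",83,242,250),("signR",T,"top",300,236,250),("knob",T,"top",185,235,260),
 ("w thin a",T2,"top",305,197,6),("w thin b",T2,"top",352,178,6),("w butt a",T2,"top",395,393,36),("w butt b",T2,"top",452,368,36),
 ("ws thin a",S2,"scene",150,413,3),("ws thin b",S2,"scene",202,388,3),("ws butt a",S2,"scene",47,210,36),("ws butt b",S2,"scene",100,188,36),
 ("thin1",T2,"top",90,324,8),("thin2",T2,"top",143,326,8),("thin3",T2,"top",71,545,8),("thin4",T2,"top",126,548,8),
 ("tape",T2,"top",117,180,48),("bott",T2,"top",278,55,170)]:
    print(nm,onz(n,*f(u,v),z))
print("fence", tri(ray("top",*T(255,45)),ray("scene",*S(472,445))))
print("gate end", tri(ray("top",*T(408,566)),ray("scene",*S(130,31))))
print("knob", tri(ray("top",*T(185,235)),ray("scene",*S(413,95))))
```

```text
fence far L [748.5 284.9 130. ]
fence far R [748.8 264.9 130. ]
fence near L [621.5 271.5 130. ]
fence near R [621.8 252.  130. ]
fence s end [751.6 265.8 130. ]
fence s end L [746.2 281.9 130. ]
gate end a [399.8 157.1 128. ]
gate end b [413.2 141.7 128. ]
gate s a [411.3 138.6 128. ]
gate s b [400.9 154.6 128. ]
foot bl [533.7 297.3   6. ]
foot br [544.6 209.4   6. ]
foot tr [630.  217.1   6. ]
stubfoot tr [667.  178.3   4. ]
stubfoot br [609.1 173.    4. ]
signL [580.9 318.8 250. ]
signR [586.6 193.1 250. ]
knob [583.5 255.9 260. ]
w thin a [ 669.1 -336.1    6. ]
w thin b [ 686.1 -375.2    6. ]
w butt a [ 502.7 -400.2   36. ]
w butt b [ 523.3 -445.6   36. ]
ws thin a [ 685.9 -377.4    3. ]
ws thin b [ 668.7 -339.8    3. ]
ws butt a [ 523.3 -448.9   36. ]
ws butt b [ 506.4 -409.4   36. ]
thin1 [ 559.  -160.1    8. ]
thin2 [ 558.1 -203.1    8. ]
thin3 [ 381.6 -147.8    8. ]
thin4 [ 380.  -191.1    8. ]
tape [ 669.  -179.7   48. ]
bott [ 730.8 -293.2  170. ]
fence (array([748.6, 274.5, 129.7]), np.float64(0.9498263801603597))
gate end (array([406. , 147.9, 128.5]), np.float64(2.619377062223075))
knob (array([584.6, 256.3, 254.4]), np.float64(3.5472961350598404))
```

>>> {"api": "carry_out", "payload": {
  "rows": "0 -0.9 -0.8 0 0;0 -0.95 -0.87 0 0;0 -0.95 -0.87 0 0;0 -0.95 -0.87 0 0;0 -0.95 -0.87 0 0;0 -0.95 -0.87 0 0;0 -0.95 -0.87 0 0;0 -0.95 -0.87 0 0;0 -0.95 -0.87 0 0;0 -0.95 -0.87 0 0;0 -0.95 -0.87 0 0;0 0 0 0 0",
  "newtons": 40
}}

```text
clock: 1.65
eef_pos: [404.6, 221.3, 253.2]
tcp_rot: [-3.141, 0.0, 2.815]
contact_force: [-0.0, 0.1, -0.3]
opening: -0.002
```

>>> {"api": "carry_out", "payload": {
  "rows": "0 0 0 0.9 0;0 0 0 0.9 0;0 0 0 0.9 0;0 0 0 0.9 0;0 0 0 0.9 0;0 0 0 0.75 0;0 0 0 0 0"
}}

```text
clock: 2.52
eef_pos: [402.6, 223.1, 94.5]
tcp_rot: [-3.139, -0.002, 2.818]
contact_force: [-0.2, -0.5, -0.8]
opening: -0.004
```

```bash
cat > plan.py <<'E'
# plan: list of (x,y,z,yaw_deg) -> shift units in tool axes as they stand (row: shift then turn)
from h import *
def plan(wps):
    s=r.sense(); p=s['eef_pos'].copy(); yaw=np.degrees(s['tcp_rot'][2])
    print("now",p.round(1),round(yaw,1),s['contact_force'].round(1))
    for w in wps:
        a=np.radians(yaw); X=np.array([np.cos(a),np.sin(a)]); Y=np.array([np.sin(a),-np.cos(a)])
        d=np.array(w[:3])-p; dy=(w[3]-yaw+180)%360-180
        print(np.round([d[:2]@X/30,d[:2]@Y/30,-d[2]/30,-dy/8],2), "len",round(np.linalg.norm(d)))
        p=np.array(w[:3],float); yaw+=dy
E
python3 - <<'E'
from plan import *
post=np.array([581.5,256.7])
w=[]
for i,sw in enumerate(np.linspace(26,88,12)):
    g=np.radians(6+sw); rad=170; off=9+15+ (6 if i==0 else 0)
    n=np.array([-np.sin(g),np.cos(g)]); ax=-np.array([np.cos(g),np.sin(g)])
    q=post+rad*ax+off*n; w.append((*q,95,161.4+24.6*i/11))
plan(w)
E
```

```text
now [402.6 223.1  94.5] 161.5 [-0.2 -0.5 -0.8]
[-0.93 -0.78 -0.02  0.01] len 36
[-0.56 -0.52 -0.   -0.28] len 23
[-0.42 -0.37 -0.   -0.28] len 17
[-0.44 -0.35 -0.   -0.28] len 17
[-0.46 -0.32 -0.   -0.28] len 17
[-0.48 -0.29 -0.   -0.28] len 17
[-0.5  -0.26 -0.   -0.28] len 17
[-0.51 -0.23 -0.   -0.28] len 17
[-0.53 -0.2  -0.   -0.28] len 17
[-0.54 -0.17 -0.   -0.28] len 17
[-0.55 -0.14 -0.   -0.28] len 17
[-0.55 -0.1  -0.   -0.28] len 17
```

>>> {"api": "carry_out", "payload": {
  "rows": "0 -0.93 -0.78 0 0;0 -0.56 -0.52 0 -0.28;0 -0.42 -0.37 0 -0.28;0 -0.44 -0.35 0 -0.28;0 -0.46 -0.32 0 -0.28;0 -0.48 -0.29 0 -0.28;0 -0.5 -0.26 0 -0.28;0 -0.51 -0.23 0 -0.28;0 -0.53 -0.2 0 -0.28;0 -0.4 -0.12 0 -0.28;0 -0.3 -0.07 0 -0.28;0 0 0 0 0"
}}

```text
clock: 4.03
eef_pos: [543.5, 91.3, 96.9]
tcp_rot: [3.141, 0.002, -3.075]
contact_force: [0.1, 0.7, 0.2]
opening: 0.003
```

Run:
```python
from plan import *
post=np.array([581.5,256.7])
w=[]
for sw in [84,88,90,91]:
    g=np.radians(6+sw); n=np.array([-np.sin(g),np.cos(g)]); ax=-np.array([np.cos(g),np.sin(g)])
    q=post+170*ax+24*n; w.append((*q,95,186))
plan(w)
cv2.imwrite("pics/top2.png",cv2.resize(r.grab_frame("top")[160:340,60:260],None,fx=3,fy=3))
```

```text
now [543.5  91.3  96.9] -176.2 [0.1 0.7 0.2]
[-0.46 -0.18  0.06 -0.27] len 15
[-0.39 -0.08 -0.   -0.  ] len 12
[-0.2  -0.03 -0.   -0.  ] len 6
[-0.1  -0.01 -0.   -0.  ] len 3
```

View pics/top2.png

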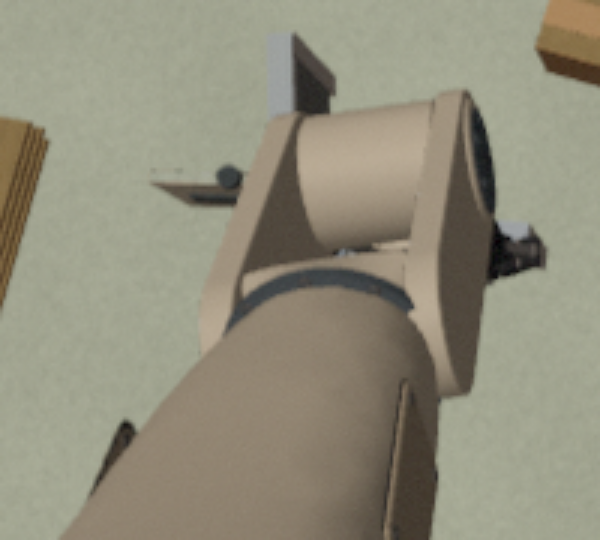

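>>> {"api": "carry_out", "payload": {
  "rows": "0 -0.25 -0.09 0 -0.15;0 -0.25 -0.09 0 -0.1;0 -0.2 -0.04 0 0;0 -0.2 -0.04 0 0;0 -0.15 -0.03 0 0;0 0 0 0 0"
}}

```text
clock: 4.82
eef_pos: [575.0, 85.0, 95.7]
tcp_rot: [-3.142, 0.0, -3.04]
contact_force: [0.2, -0.0, 0.6]
opening: 0.001
```

>>> {"api": "carry_out", "payload": {
  "rows": "0 -0.07 0 0 0;0 -0.07 0 0 0;0 0 0 0 0"
}}

```text
clock: 5.2
eef_pos: [578.8, 85.4, 95.7]
tcp_rot: [-3.142, -0.0, -3.039]
contact_force: [0.2, -0.9, 0.0]
opening: -0.002
```

Run:
```python
from plan import *
cv2.imwrite("pics/sc2.png",cv2.resize(r.grab_frame("scene")[150:330,380:580],None,fx=4,fy=3.3))
```

```text
(no output)
```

View pics/sc2.png

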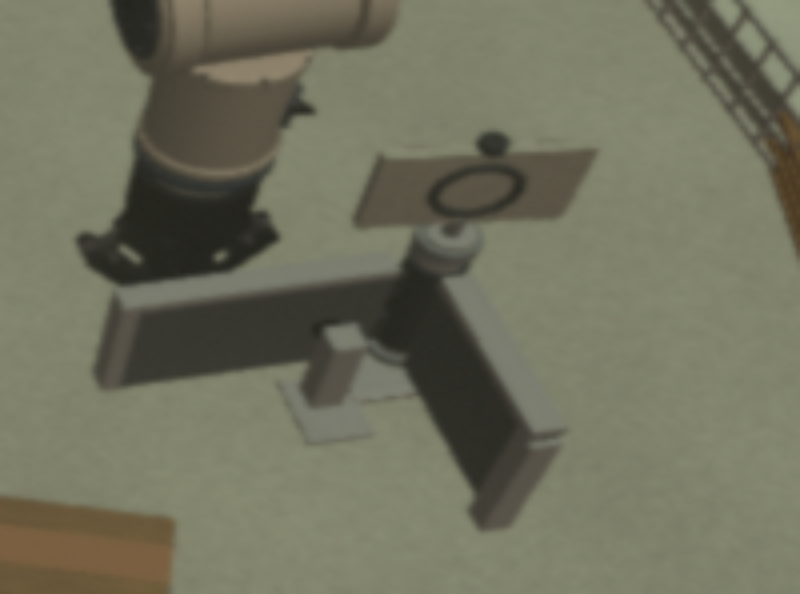

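Seen from behind, the gate is nearly at the pad of the stub (about (330,330) in the crop). There is no contact force yet, so I push on gently.

>>> {"api": "carry_out", "payload": {
  "rows": "0 -0.07 0 0 0;0 -0.07 0 0 0;0 -0.05 0 0 0;0 0 0 0 0"
}}

```text
clock: 5.75
eef_pos: [579.6, 85.8, 94.5]
tcp_rot: [3.141, -0.01, -3.039]
contact_force: [-16.8, 1.7, 4.8]
opening: 0.001
```

>>> {"api": "carry_out", "payload": {
  "rows": "0 0.6 0 0 0;0.2 0.9 0 0 0;0.5 0.5 0 -0.5 0;1 0 0 -1 0;1 0 0 -1 0;1 0 0 -1 0;1 0 0 0 0"
}}

```text
clock: 6.62
eef_pos: [526.5, 80.2, 203.2]
tcp_rot: [3.141, 0.005, -3.039]
contact_force: [0.3, 0.8, -0.3]
opening: 1.002
```

Run:
```python
from plan import *
plan([(512,-417,200,202.8)])
```

```text
now [526.5  80.2 203.2] -174.1 [ 0.3  0.8 -0.3]
[  2.17 -16.44   0.11  -2.12] len 497
```

>>> {"api": "carry_out", "payload": {
  "rows": "1 0.13 -0.9 0 0;1 0.13 -0.97 0 0;1 0.13 -0.97 0 0;1 0.13 -0.97 0 0;1 0.13 -0.97 0 0;1 0.13 -0.97 0 0;1 0.13 -0.97 0 0;1 0.13 -0.97 0 0;1 0.13 -0.97 0 0;1 0.13 -0.97 0 0;1 0.13 -0.97 0 0;1 0.13 -0.97 0 0"
}}

```text
clock: 8.12
eef_pos: [513.2, -271.0, 199.6]
tcp_rot: [3.141, -0.001, -3.04]
contact_force: [-0.0, 0.3, 0.1]
opening: 0.999
```

>>> {"api": "carry_out", "payload": {
  "rows": "1 0.13 -0.97 0 0;1 0.13 -0.97 0 0;1 0.13 -0.97 0 0;1 0.13 -0.97 0 0;1 0.13 -0.97 0 0;1 0 0 0 -0.7;1 0 0 0 -0.7;1 0 0 0 -0.7;1 0 0 0 0;1 0 0 0 0"
}}

```text
clock: 9.38
eef_pos: [508.9, -416.7, 200.1]
tcp_rot: [3.141, -0.0, -2.748]
contact_force: [-0.2, -1.0, 0.0]
opening: 1.003
```

Run:
```python
from plan import *
plan([(535.6,-416.7,25,202.8)])
for n in ["top","wrist","scene"]:
    cv2.imwrite(f"pics/{n}3.png",r.grab_frame(n))
```

```text
now [ 508.9 -416.7  200.1] -157.5 [-0.2 -1.   0. ]
[-0.82 -0.34  5.84 -0.03] len 177
```

View pics/top3.png

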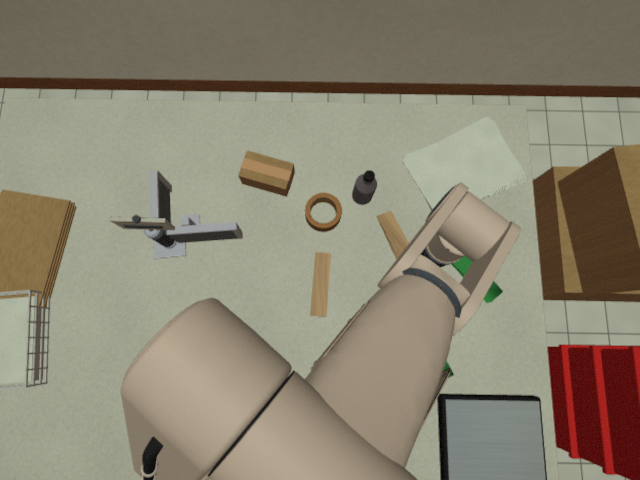

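View pics/wrist3.png

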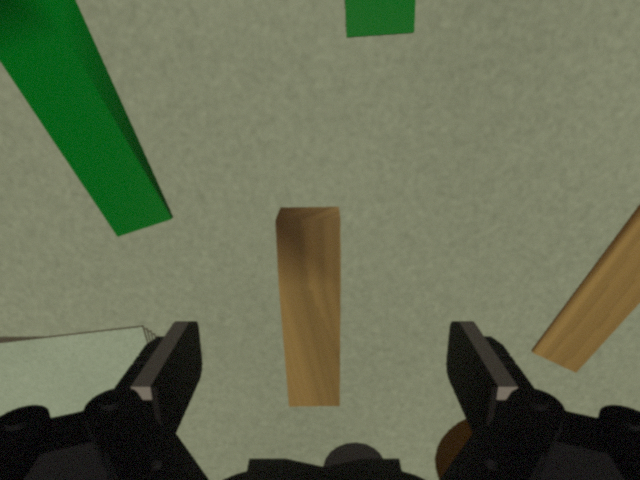

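Run:
```python
from plan import *
np.set_printoptions(precision=1,suppress=True)
cv2.imwrite("pics/w3z.png",cv2.resize(cv2.imread("pics/wrist3.png")[195:415,260:360],None,fx=5,fy=2.7,interpolation=2))
for u,v,z in [(289,405,6),(340,405,6),(277,219,36),(340,216,36),(282,208,0),(338,207,0)]: print(onz("wrist",u,v,z))
m=np.array([314.5,405]); print(onz("wrist",314.5,405,3))
```

```text
[ 685.  -376.9    6. ]
[ 667.7 -335.2    6. ]
[ 520.3 -446.7   36. ]
[ 501.8 -407.6   36. ]
[ 521.5 -446.2    0. ]
[ 504.3 -406.8    0. ]
[ 678.7 -355.2    3. ]
```

View pics/w3z.png

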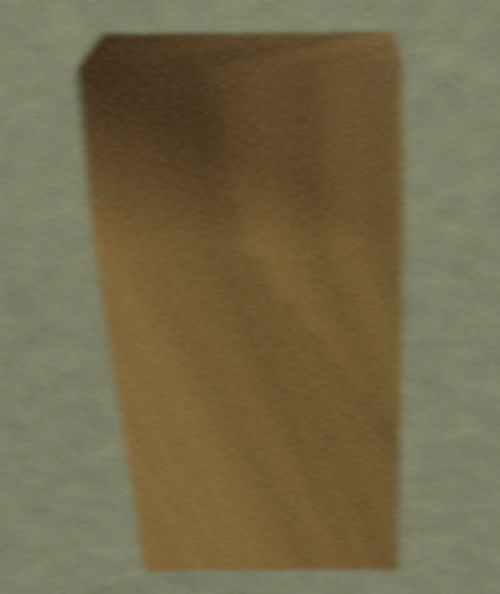

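Run:
```python
from plan import *
plan([(537.4,-416,27,203.3)])
```

```text
now [ 509.  -416.8  200.6] -157.4 [-0.7 -0.   0.6]
[-0.88 -0.34  5.79 -0.09] len 176
```

>>> {"api": "carry_out", "payload": {
  "rows": "1 -0.44 -0.17 0.5 -0.09;1 -0.44 -0.17 0.9 0;1 0 0 0.9 0;1 0 0 0.9 0;1 0 0 0.9 0;1 0 0 0.7 0;1 0 0 0.5 0;1 0 0 0.4 0;1 0 0 0.1 0;1 0 0 0 0",
  "newtons": 100
}}

```text
clock: 10.78
eef_pos: [537.6, -416.2, 27.2]
tcp_rot: [-3.141, 0.0, -2.734]
contact_force: [0.2, 0.1, -0.2]
opening: 1.002
```

Run:
```python
from plan import *
plan([(537.4,-416,27,203.3)])
cv2.imwrite(f"pics/wrist4.png",r.grab_frame("wrist"))
```

```text
now [ 537.6 -416.2   27.2] -156.6 [ 0.2  0.1 -0.2]
[0.   0.01 0.01 0.01] len 0
```

View pics/wrist4.png

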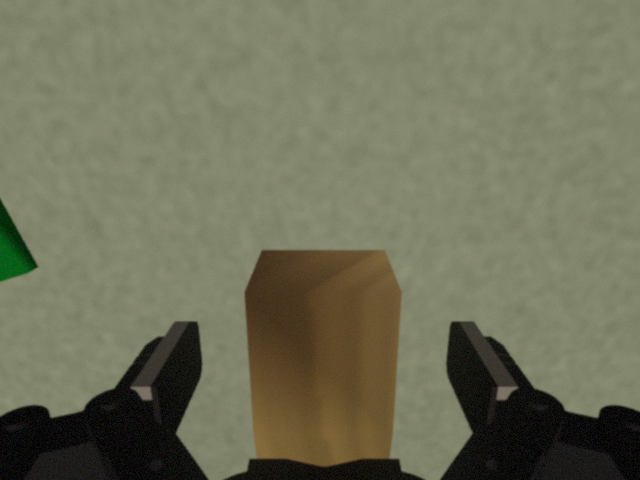

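The wedge's block (columns 247–400) sits centred between the open pads (200 and 447), so I close the gripper and lift.

>>> {"api": "carry_out", "payload": {
  "rows": "0 0 0 0 0;0 0 0 0 0;0 0 0 0 0;0 0 0 0 0;0 0 0 0 0;0 0 0 -0.4 0;0 0 0 -0.8 0;0 0 0 -0.9 0;0 0 0 -0.9 0;0 0 0 -0.9 0;0 0 0 0 0",
  "newtons": 100
}}

```text
clock: 12.2
eef_pos: [538.4, -416.8, 146.3]
tcp_rot: [-3.138, 0.002, -2.734]
contact_force: [0.8, 0.1, -1.0]
opening: 0.514
```

Run:
```python
from plan import *
s=r.sense(); print(s['opening'])
plan([(418,-416,147,203.3),(418,66.7,147,203.3),(418,66.7,147,186)])
cv2.imwrite(f"pics/scene5.png",r.grab_frame("scene"))
```

```text
0.5141121012479909
now [ 538.4 -416.8  146.3] -156.6 [ 0.8  0.1 -1. ]
[ 3.67  1.62 -0.02  0.01] len 120
[-6.36 14.78 -0.   -0.  ] len 483
[ 0.    0.   -0.    2.16] len 0
```

View pics/scene5.png

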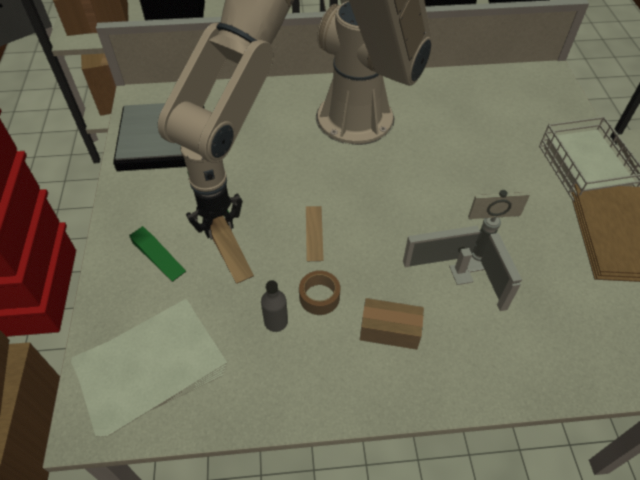

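>>> {"api": "carry_out", "payload": {
  "rows": "0 0.9 0.4 0 0;0 0.92 0.41 0 0;0 0.92 0.41 0 0;0 0.92 0.41 0 0;0 -0.39 0.92 0 0;0 -0.39 0.92 0 0;0 -0.39 0.92 0 0;0 -0.39 0.92 0 0;0 -0.39 0.92 0 0;0 -0.39 0.92 0 0;0 -0.39 0.92 0 0;0 -0.39 0.92 0 0"
}}

```text
clock: 13.75
eef_pos: [414.5, -173.5, 142.6]
tcp_rot: [3.14, -0.002, -2.734]
contact_force: [0.4, 0.6, -1.3]
opening: 0.513
```

>>> {"api": "carry_out", "payload": {
  "rows": "0 -0.39 0.92 0 0;0 -0.39 0.92 0 0;0 -0.39 0.92 0 0;0 -0.39 0.92 0 0;0 -0.39 0.92 0 0;0 -0.39 0.92 0 0;0 -0.39 0.92 0 0;0 0 0 0 0.7;0 0 0 0 0.7;0 0 0 0 0.7;0 0 0 0 0"
}}

```text
clock: 15.12
eef_pos: [413.1, 35.0, 142.8]
tcp_rot: [3.142, -0.002, -3.026]
contact_force: [0.4, -0.1, -1.6]
opening: 0.513
```

Run:
```python
from plan import *
s=r.sense(); print(s['opening'])
plan([(418,66.7,35,186)])
cv2.imwrite(f"pics/scene6.png",r.grab_frame("scene"))
cv2.imwrite(f"pics/top6.png",r.grab_frame("top"))
```

```text
0.5127066167447188
now [413.1  35.  142.8] -173.4 [ 0.4 -0.1 -1.6]
[-0.28  1.03  3.59  0.08] len 113
```

View pics/scene6.png

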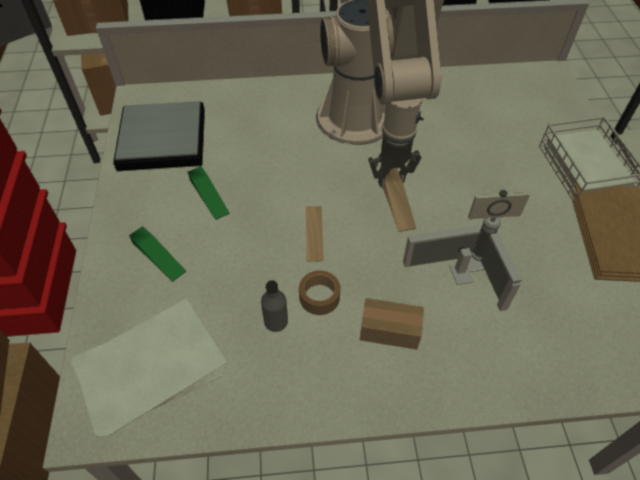

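View pics/top6.png

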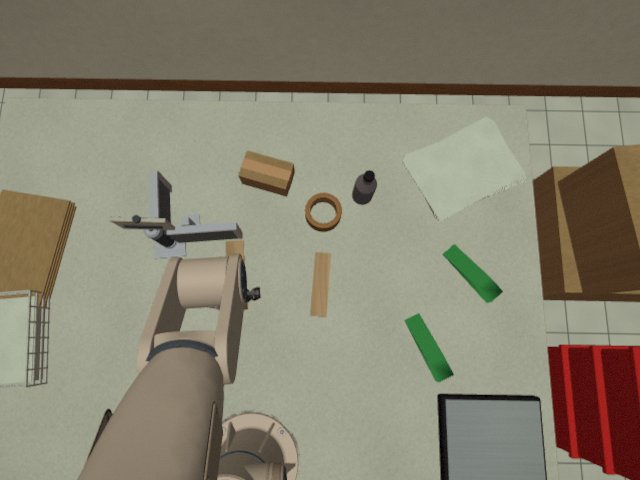

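>>> {"api": "carry_out", "payload": {
  "rows": "0 -0.1 0.5 0 0.08;0 -0.1 0.53 0.4 0;0 0 0 0.9 0;0 0 0 0.9 0;0 0 0 0.9 0;0 0 0 0.5 0;0 0 0 0.1 0;0 0 0 0 0"
}}

```text
clock: 16.23
eef_pos: [416.7, 66.4, 32.9]
tcp_rot: [-3.142, -0.0, -3.037]
contact_force: [0.3, 0.5, -1.2]
opening: 0.51
```

Run:
```python
from plan import *
post=np.array([581.5,256.7])
f=lambda x,y:tuple(post+Ro.from_euler('z',6,degrees=True).as_matrix()[:2,:2]@[x,y])
s=r.sense(); print(s['opening'])
plan([(*f(-182,-172),27,186),(*f(-110,-172),27,186),(*f(-87,-172),27,186)])
cv2.imwrite(f"pics/scene7.png",cv2.resize(r.grab_frame("scene")[140:320,340:540],None,fx=4,fy=3.3))
```

```text
0.5096302235837928
now [416.7  66.4  32.9] -174.0 [ 0.3  0.5 -1.2]
[-0.06  0.    0.2  -0.  ] len 6
[-2.4 -0.  -0.  -0. ] len 72
[-0.77 -0.   -0.   -0.  ] len 23
```

View pics/scene7.png

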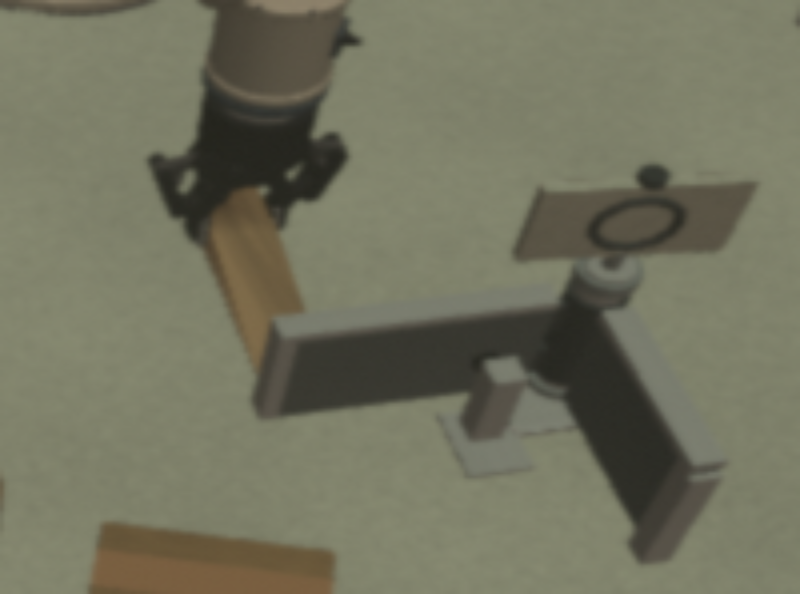

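>>> {"api": "carry_out", "payload": {
  "rows": "0 0 0 0.16 0;0 0 0 0 0;0 -0.5 0 0 0;0 -0.5 0 0 0;0 -0.5 0 0 0;0 -0.5 0 0 0;0 -0.3 0 0 0;0 0 0 0 0"
}}

```text
clock: 17.27
eef_pos: [485.9, 73.6, 27.9]
tcp_rot: [3.142, 0.0, -3.038]
contact_force: [-0.2, 0.4, -0.9]
opening: 0.513
```

>>> {"api": "carry_out", "payload": {
  "rows": "0 -0.2 0 0.02 0;0 -0.15 0 0 0;0 -0.15 0 0 0;0 -0.15 0 0 0;0 0 0 0 0"
}}

```text
clock: 17.9
eef_pos: [494.3, 74.3, 27.3]
tcp_rot: [-3.141, -0.02, -3.038]
contact_force: [-34.1, -2.7, 44.9]
opening: 0.509
```

>>> {"api": "carry_out", "payload": {
  "rows": "0 -0.15 0 0 0;0 -0.15 0 0 0;0 -0.1 0 0 0;0 0 0 0 0"
}}

```text
clock: 18.4
eef_pos: [498.4, 74.7, 26.9]
tcp_rot: [-3.141, -0.035, -3.038]
contact_force: [-58.5, -4.1, 71.9]
opening: 0.511
```

Run:
```python
from plan import *
cv2.imwrite(f"pics/scene8.png",cv2.resize(r.grab_frame("scene")[140:320,340:540],None,fx=4,fy=3.3))
```

```text
(no output)
```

View pics/scene8.png

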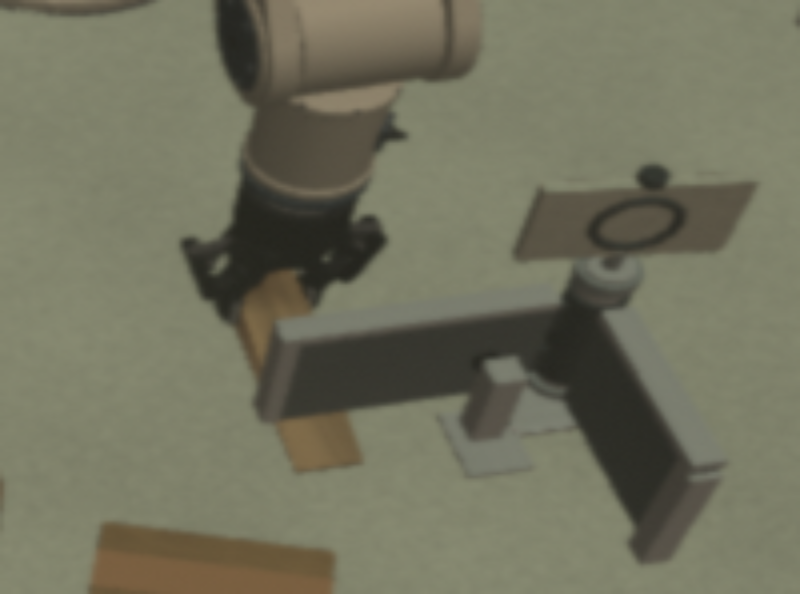

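>>> {"api": "carry_out", "payload": {
  "rows": "0 0.3 0 0 0;0 0.25 0 0 0;0 0 0 0 0"
}}

```text
clock: 18.82
eef_pos: [497.7, 74.7, 27.3]
tcp_rot: [-3.141, -0.004, -3.038]
contact_force: [-7.0, -1.7, 8.6]
opening: 0.512
```

>>> {"api": "carry_out", "payload": {
  "rows": "0.7 0 0 0 0;1 0 0 0 0;1 0 0 0 0;1 0 0 0 0;1 0 0 -0.8 0;1 0 0 -0.9 0;0.5 0.7 0 -0.3 0;0 0.9 0 0 0;0 0.7 0 0 0;0 0 0 0.9 0;0 0 0 0.7 0;0 0 0 0.2 0",
  "newtons": 60
}}

```text
clock: 20.32
eef_pos: [431.0, 67.8, 32.6]
tcp_rot: [-3.142, -0.002, -3.038]
contact_force: [0.1, -0.4, -0.1]
opening: 0.002
```

>>> {"api": "carry_out", "payload": {
  "rows": "0 0 0 0 0;0 0 0 0 0"
}}

```text
clock: 20.58
eef_pos: [432.1, 68.0, 34.0]
tcp_rot: [3.142, 0.001, -3.038]
contact_force: [-1.0, -0.8, 0.6]
opening: 0.003
```

Run:
```python
from plan import *
plan([])
cv2.imwrite(f"pics/wrist9.png",r.grab_frame("wrist"))
cv2.imwrite(f"pics/scene9.png",cv2.resize(r.grab_frame("scene")[140:320,340:540],None,fx=4,fy=3.3))
```

```text
now [432.1  68.   34. ] -174.1 [-1.  -0.8  0.6]
```

View pics/wrist9.png

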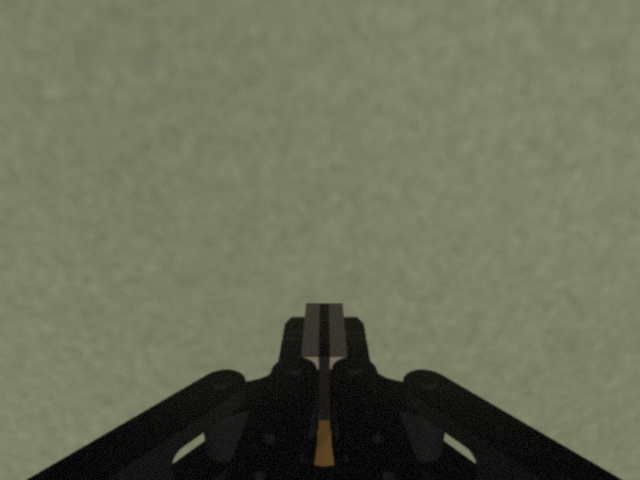

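View pics/scene9.png

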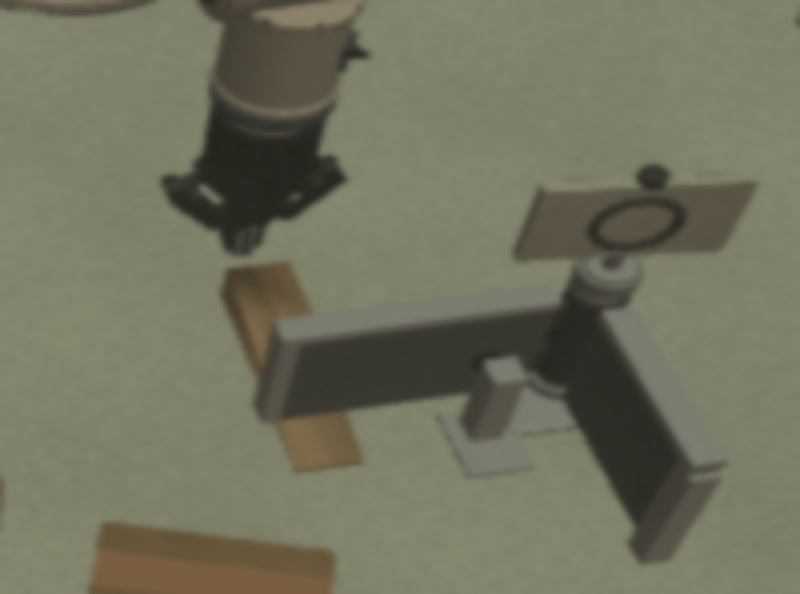

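>>> {"api": "carry_out", "payload": {
  "rows": "0 0 0 0.2 0;0 -0.4 0 0 0;0 -0.3 0 0 0;0 -0.2 0 0 0;0 -0.15 0 0 0;0 -0.15 0 0 0;0 0 0 0 0"
}}

```text
clock: 21.55
eef_pos: [460.3, 70.7, 26.3]
tcp_rot: [-3.141, -0.014, -3.038]
contact_force: [-20.6, -2.2, 15.4]
opening: 0.004
```

>>> {"api": "carry_out", "payload": {
  "rows": "0 -0.15 0 0 0;0 -0.15 0 0 0;0 0 0 0 0"
}}

```text
clock: 21.92
eef_pos: [471.4, 71.9, 26.2]
tcp_rot: [-3.141, -0.01, -3.038]
contact_force: [-9.1, -1.2, -0.3]
opening: 0.0
```

>>> {"api": "carry_out", "payload": {
  "rows": "0 -0.15 0 0 0;0 -0.15 0 0 0;0 -0.1 0 0 0;0 0 0 0 0"
}}

```text
clock: 22.42
eef_pos: [482.5, 73.0, 26.2]
tcp_rot: [-3.141, -0.012, -3.038]
contact_force: [-13.9, -1.4, 4.7]
opening: 0.002
```

Run:
```python
from plan import *
cv2.imwrite(f"pics/scene10.png",cv2.resize(r.grab_frame("scene")[140:320,340:540],None,fx=4,fy=3.3))
```

```text
(no output)
```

View pics/scene10.png

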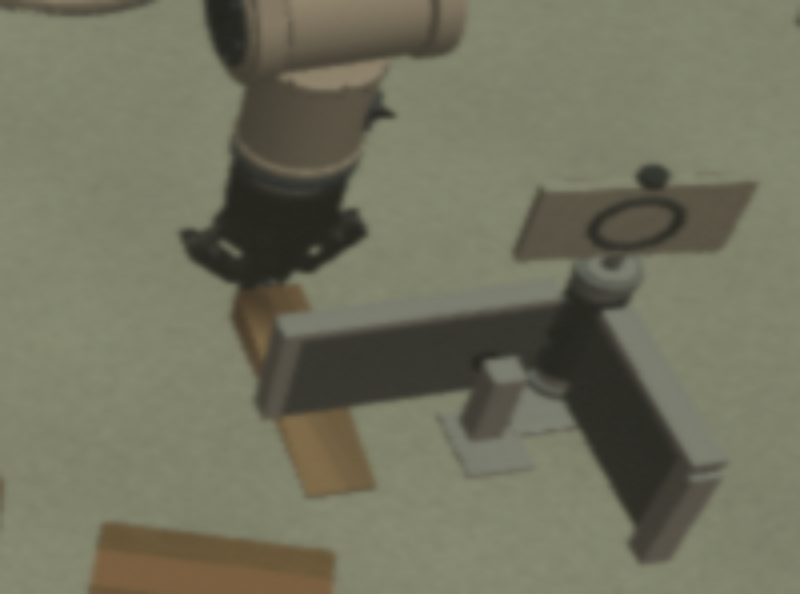

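>>> {"api": "carry_out", "payload": {
  "rows": "0 0.4 0 0 0;0 0.9 0 0 0;0 0.6 0 -0.5 0;0 0 0 -1 0;0 0 0 -1 0;0 0 0 -1 0;0 0 0 -1 0;0 0 0 -1 0;0 0 0 0 0"
}}

```text
clock: 23.6
eef_pos: [433.2, 68.2, 194.5]
tcp_rot: [3.141, 0.005, -3.038]
contact_force: [-0.8, 0.2, -0.9]
opening: 0.002
```

Run:
```python
from plan import *
plan([])
a=r.grab_frame("scene"); cv2.imwrite("pics/scene11.png",a)
b=cv2.imread("pics/scene6.png")
cv2.imwrite("pics/cmp.png",np.hstack([cv2.resize(x[215:285,395:480],None,fx=4.6,fy=7,interpolation=2) for x in (b,a)]))
cv2.imwrite("pics/top11.png",cv2.resize(r.grab_frame("top")[150:330,100:300],None,fx=3,fy=3))
```

```text
now [433.2  68.2 194.5] -174.1 [-0.8  0.2 -0.9]
```

View pics/cmp.png

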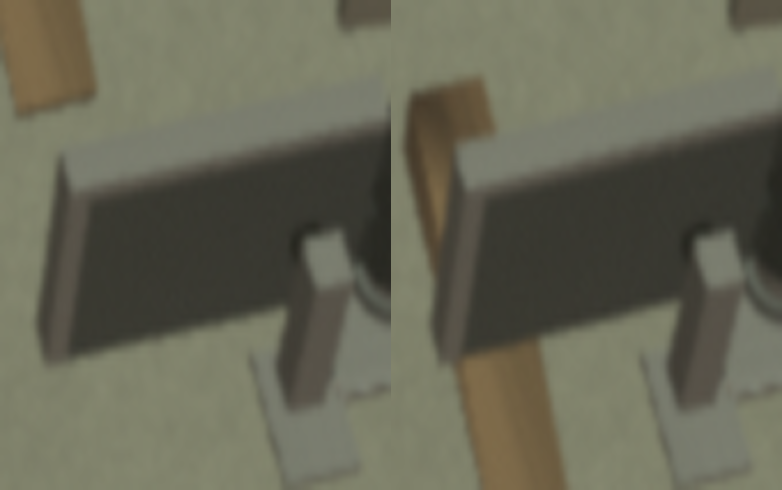

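View pics/top11.png

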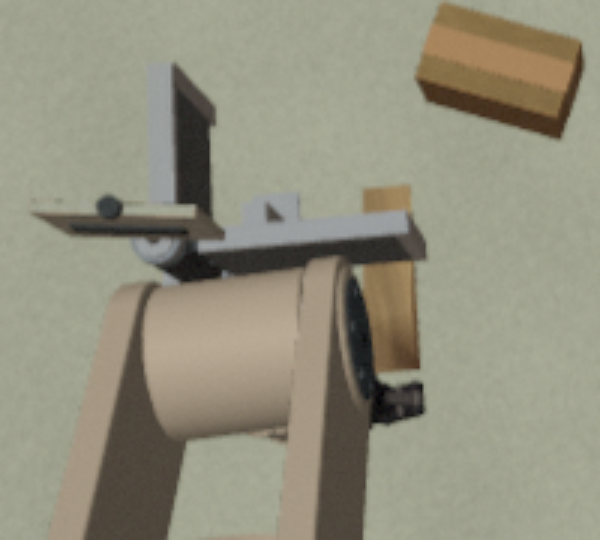

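Run:
```python
from plan import *
np.set_printoptions(precision=2,suppress=True)
a=cv2.cvtColor(cv2.imread("pics/scene11.png"),6).astype(float);b=cv2.cvtColor(cv2.imread("pics/scene6.png"),6).astype(float)
def cross(im,c,lo,hi,up):
    col=im[lo:hi,c]; m=(col.max()+col.min())/2
    for i in range(len(col)-1):
        if (col[i]-m)*(col[i+1]-m)<=0 and ((col[i+1]>col[i])==up): return lo+i+(m-col[i])/(col[i+1]-col[i])
for c in (416,420,425,430,440,445,450):
    print(c,[ (cross(im,c,234,248,False),cross(im,c,250,269,True)) for im in (b,a)])
for z in (18,24): pass
# expected px shift for 1mm lift at gate end
P=np.array([590,110,128.]); print(proj("scene",P+[0,0,1])-proj("scene",P))
cv2.imwrite("pics/z11.png",cv2.resize(cv2.imread("pics/scene11.png")[210:310,390:470],None,fx=7,fy=6,interpolation=2))
```

```text
416 [(np.float64(241.73529411764707), np.float64(264.85)), (np.float64(241.61764705882354), np.float64(264.76190476190476))]
420 [(np.float64(241.11764705882354), np.float64(264.1764705882353)), (np.float64(240.92105263157896), np.float64(264.15625))]
425 [(np.float64(240.4375), np.float64(263.34722222222223)), (np.float64(240.10526315789474), np.float64(263.1333333333333))]
430 [(np.float64(239.6764705882353), np.float64(262.57575757575756)), (np.float64(239.23529411764707), np.float64(262.19354838709677))]
440 [(np.float64(238.0), np.float64(260.9807692307692)), (np.float64(237.55882352941177), np.float64(260.44444444444446))]
445 [(np.float64(237.34375), np.float64(260.25714285714287)), (np.float64(236.77777777777777), np.float64(259.609375))]
450 [(np.float64(236.58823529411765), np.float64(259.4428571428571)), (np.float64(235.97058823529412), np.float64(258.625))]
[ 0.07 -0.24]
```

View pics/z11.png

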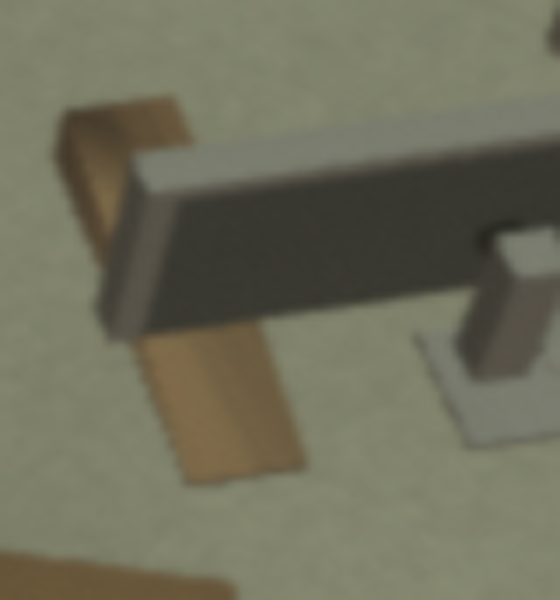

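Run:
```python
from plan import *
np.set_printoptions(precision=2,suppress=True)
a=cv2.cvtColor(cv2.imread("pics/scene11.png"),6).astype(float);b=cv2.cvtColor(cv2.imread("pics/scene6.png"),6).astype(float)
def cross(im,c,lo,hi):
    col=im[lo:hi,c]; m=60.
    m=(col.max()+col.min())/2
    for i in range(len(col)-1):
        if col[i]>m>=col[i+1]: return lo+i+(m-col[i])/(col[i+1]-col[i])
post=np.array([581.5,256.7]); Rm=Ro.from_euler('z',6,degrees=True).as_matrix()
def pt(rad,z,th): 
    q=Ro.from_euler('z',6+th,degrees=True).as_matrix()@np.array([9,-rad,0]); return np.array([*(post+q[:2]),z])
A=[];y=[]
for rad in range(70,205,6):
    p=proj("scene",pt(rad,128,0)); c=int(round(p[0])); v=p[1]
    x1,x2=cross(b,c,int(v)-7,int(v)+8),cross(a,c,int(v)-7,int(v)+8)
    if x1 is None or x2 is None: continue
    # slope-corrected derivative at fixed column
    t=proj("scene",pt(rad+1,128,0))-p; s=t[1]/t[0]
    g=lambda d:(d[1]-s*d[0])
    dl=g(proj("scene",pt(rad,129,0))-p); dt=g(proj("scene",pt(rad,128,.1))-p)*10
    A.append([dl,dt]);y.append(x2-x1); print(rad,c,round(v,1),round(x1,2),round(x2-x1,2))
sol=np.linalg.lstsq(np.array(A),np.array(y),rcond=None); print("lift mm, dtheta deg",sol[0], np.std(np.array(A)@sol[0]-y))
for u,v in [(185/7+390,482/6+210),(303/7+390,466/6+210)]:
    q=onz("scene",u,v,0); print("tip",q, Rm.T[:2,:2]@(q[:2]-post))
```

```text
70 465 232.8 234.05 -1.02
76 463 233.2 234.44 -0.94
82 460 233.5 234.88 -0.98
88 458 233.9 235.1 -0.88
94 456 234.3 235.61 -0.86
100 454 234.7 235.78 -0.87
106 451 235.1 236.17 -0.49
112 449 235.4 236.66 -0.82
118 447 235.8 236.95 -0.83
124 444 236.2 237.56 -0.77
130 442 236.6 237.74 -0.67
136 440 237.0 237.9 -0.46
142 437 237.3 238.53 -0.66
148 435 237.7 238.76 -0.56
154 433 238.1 239.0 -0.25
160 430 238.5 239.56 -0.47
166 428 238.9 239.79 -0.32
172 426 239.3 240.21 -0.29
178 423 239.6 240.76 -0.43
184 421 240.0 240.87 -0.14
190 419 240.4 241.2 -0.14
196 416 240.8 241.74 -0.12
202 414 241.2 241.92 -0.28
lift mm, dtheta deg [6.44 1.14] 0.10895184765237308
tip [675.1   67.76   0.  ] [  73.34 -197.69]
tip [671.25 112.63   0.  ] [  74.2  -152.67]
```

```bash
cat > sg.py <<'E'
from plan import *
post=np.array([581.5,256.7])
def fp(s,rho=47,d=19,z=230):
    ph=np.radians(6+90-s); q=post+rho*np.array([np.cos(ph),np.sin(ph)])+d*np.array([-np.sin(ph),np.cos(ph)])
    return (*q,z,186)
E
python3 - <<'E'
from sg import *
a=fp(0,d=55)
plan([(433,68,300,186),(a[0],a[1],300,186),a])
E
```

```text
now [431.6  67.9 192.3] -174.1 [-0.5  0.6 -0.6]
[-0.05 -0.   -3.59 -0.01] len 108
[-3.75  7.3  -0.   -0.  ] len 246
[ 0.    0.    2.33 -0.  ] len 70
```

>>> {"api": "carry_out", "payload": {
  "rows": "0 0 0 -0.9 0;0 0 0 -0.9 0;0 0 0 -0.9 0;0 0 0 -0.89 0;0 -0.45 0.9 0 0;0 -0.47 0.92 0 0;0 -0.47 0.92 0 0;0 -0.47 0.92 0 0;0 -0.47 0.92 0 0;0 -0.47 0.92 0 0;0 -0.47 0.92 0 0;0 -0.47 0.88 0 0"
}}

```text
clock: 25.2
eef_pos: [520.4, 298.2, 298.0]
tcp_rot: [-3.141, -0.002, -3.038]
contact_force: [0.5, 0.6, 0.5]
opening: 0.003
```

>>> {"api": "carry_out", "payload": {
  "rows": "0 0 0 0.8 0;0 0 0 0.8 0;0 0 0 0.7 0;0 0 0 0 0;0 0 0 0 0"
}}

```text
clock: 25.82
eef_pos: [520.7, 297.4, 231.0]
tcp_rot: [-3.141, -0.0, -3.038]
contact_force: [0.0, 0.9, 0.1]
opening: 0.001
```

Run:
```python
from sg import *
plan([fp(0,d=30)]+[fp(s) for s in range(0,100,10)])
cv2.imwrite("pics/top12.png",cv2.resize(r.grab_frame("top")[150:330,60:260],None,fx=3,fy=3))
cv2.imwrite(f"pics/scene12.png",cv2.resize(r.grab_frame("scene")[140:320,380:580],None,fx=4,fy=3.3))
```

```text
now [520.7 297.4 231. ] -174.1 [0.  0.9 0.1]
[-0.88  0.01  0.03 -0.01] len 26
[-0.37  0.   -0.   -0.  ] len 11
[-0.28  0.09 -0.   -0.  ] len 9
[-0.29  0.04 -0.   -0.  ] len 9
[-0.29 -0.02 -0.   -0.  ] len 9
[-0.29 -0.07 -0.   -0.  ] len 9
[-0.27 -0.12 -0.   -0.  ] len 9
[-0.25 -0.16 -0.   -0.  ] len 9
[-0.22 -0.2  -0.   -0.  ] len 9
[-0.18 -0.24 -0.   -0.  ] len 9
[-0.13 -0.26 -0.   -0.  ] len 9
```

View pics/scene12.png

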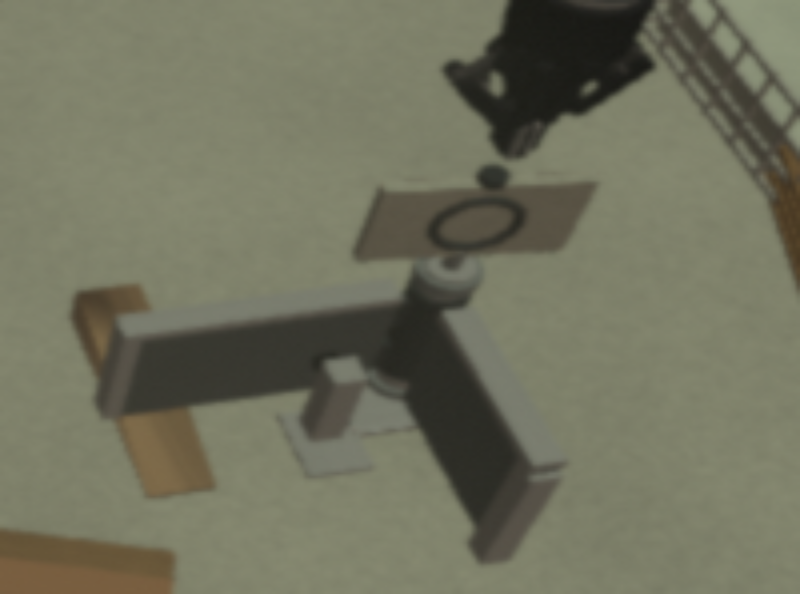

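View pics/top12.png

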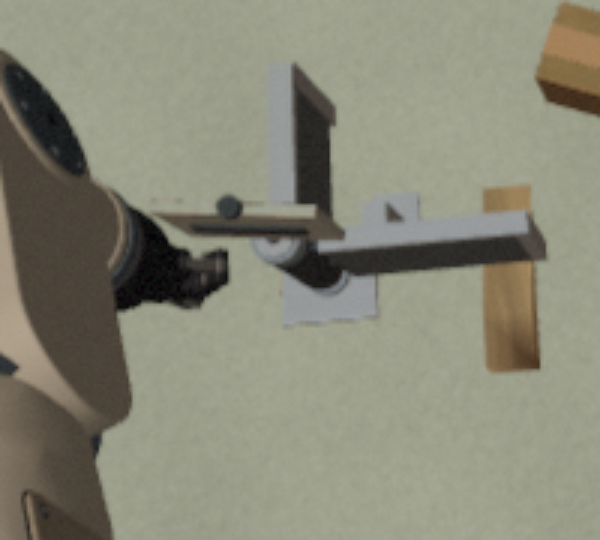

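>>> {"api": "carry_out", "payload": {
  "rows": "0 -0.7 0 0 0;0 -0.3 0 0 0;0 -0.25 0 0 0;0 -0.28 0.09 0 0;0 -0.29 0.04 0 0;0 -0.29 -0.02 0 0;0 -0.29 -0.07 0 0;0 -0.27 -0.12 0 0;0 -0.25 -0.16 0 0;0 -0.22 -0.2 0 0;0 -0.18 -0.24 0 0;0 -0.13 -0.26 0 0"
}}

```text
clock: 27.42
eef_pos: [626.8, 279.5, 231.1]
tcp_rot: [3.141, 0.0, -3.038]
contact_force: [-1.5, 0.6, 1.6]
opening: -0.001
```

Run:
```python
from sg import *
plan([fp(s) for s in range(90,190,10)])
cv2.imwrite(f"pics/scene13.png",cv2.resize(r.grab_frame("scene")[140:320,380:580],None,fx=4,fy=3.3))
```

```text
now [626.8 279.5 231.1] -174.1 [-1.5  0.6  1.6]
[ 0.02  0.04  0.04 -0.01] len 2
[-0.09 -0.28 -0.   -0.  ] len 9
[-0.04 -0.29 -0.   -0.  ] len 9
[ 0.02 -0.29 -0.   -0.  ] len 9
[ 0.07 -0.29 -0.   -0.  ] len 9
[ 0.12 -0.27 -0.   -0.  ] len 9
[ 0.16 -0.25 -0.   -0.  ] len 9
[ 0.2  -0.22 -0.   -0.  ] len 9
[ 0.24 -0.18 -0.   -0.  ] len 9
[ 0.26 -0.13 -0.   -0.  ] len 9
```

View pics/scene13.png

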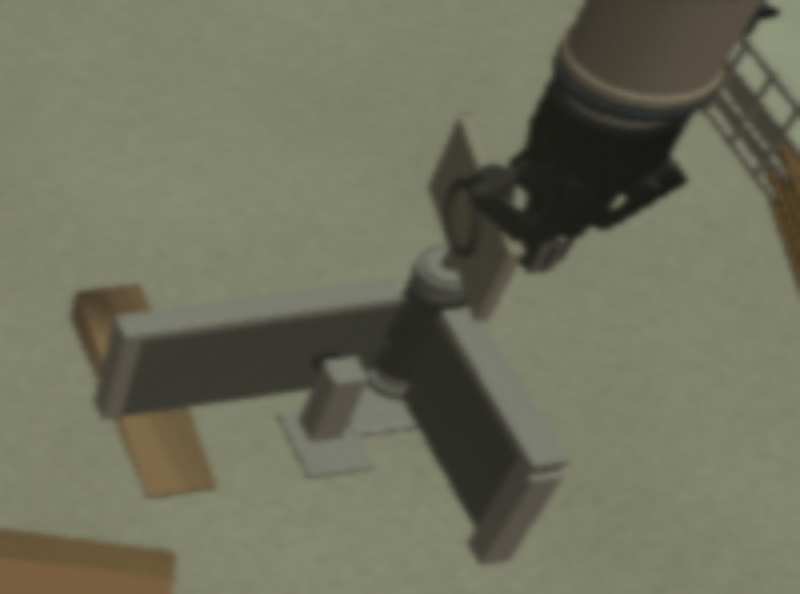

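>>> {"api": "carry_out", "payload": {
  "rows": "0 -0.09 -0.24 -0.1 0;0 -0.05 -0.29 -0.1 0;0 0 -0.29 0 0;0 0.07 -0.29 0 0;0 0.12 -0.27 0 0;0 0.16 -0.25 0 0;0 0.2 -0.22 0 0;0 0 0 0 0"
}}

```text
clock: 28.48
eef_pos: [619.4, 222.9, 237.1]
tcp_rot: [-3.141, -0.0, -3.038]
contact_force: [-0.2, -0.3, -0.4]
opening: 0.001
```

Run:
```python
from sg import *
plan([fp(s,z=236) for s in (160,170,180)])
cv2.imwrite(f"pics/scene14.png",cv2.resize(r.grab_frame("scene")[140:320,380:580],None,fx=4,fy=3.3))
```

```text
now [619.4 222.9 237.1] -174.1 [-0.2 -0.3 -0.4]
[ 0.01 -0.    0.04 -0.01] len 1
[ 0.24 -0.18 -0.   -0.  ] len 9
[ 0.26 -0.13 -0.   -0.  ] len 9
```

View pics/scene14.png

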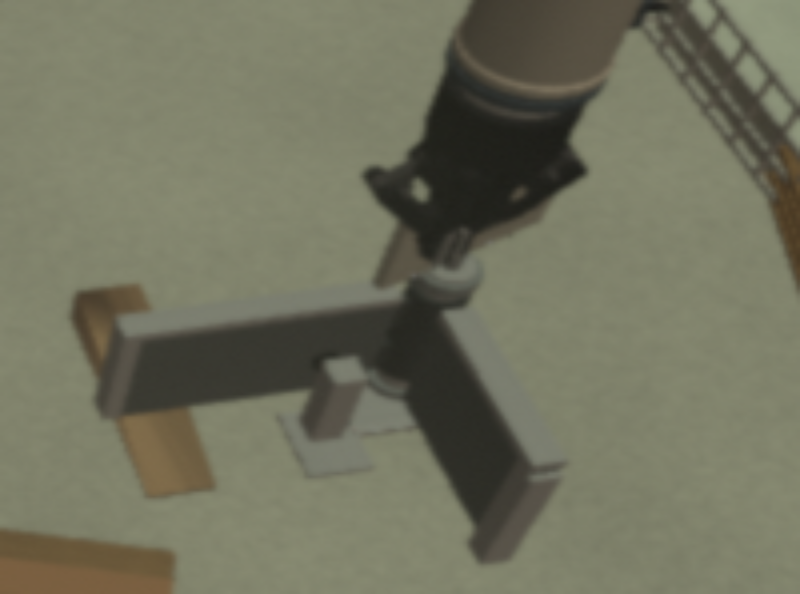

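>>> {"api": "carry_out", "payload": {
  "rows": "0 0.12 -0.09 0 0;0 0.12 -0.09 0 0;0 0.13 -0.07 0 0;0 0.13 -0.06 0 0;0 0 0 0 0"
}}

```text
clock: 29.15
eef_pos: [605.6, 212.5, 237.1]
tcp_rot: [-3.141, -0.0, -3.038]
contact_force: [0.6, 0.5, -0.2]
opening: -0.001
```

>>> {"api": "carry_out", "payload": {
  "rows": "0 0.07 0 0 0;0 0.07 0 0 0;0 0 0 0 0"
}}

```text
clock: 29.52
eef_pos: [603.6, 212.4, 237.3]
tcp_rot: [3.142, 0.004, -3.038]
contact_force: [8.1, 0.1, -3.8]
opening: -0.0
```

>>> {"api": "carry_out", "payload": {
  "rows": "0 0.07 0 0 0;0 0 0 0 0"
}}

```text
clock: 29.78
eef_pos: [603.4, 212.4, 237.3]
tcp_rot: [3.141, 0.008, -3.038]
contact_force: [17.5, 0.7, -10.3]
opening: -0.001
```

Run:
```python
from sg import *
plan([])
cv2.imwrite(f"pics/scene15.png",cv2.resize(r.grab_frame("scene")[140:320,380:580],None,fx=4,fy=3.3))
cv2.imwrite("pics/top15.png",cv2.resize(r.grab_frame("top")[150:330,60:260],None,fx=3,fy=3))
```

```text
now [603.4 212.4 237.3] -174.1 [ 17.5   0.7 -10.3]
```

View pics/top15.png

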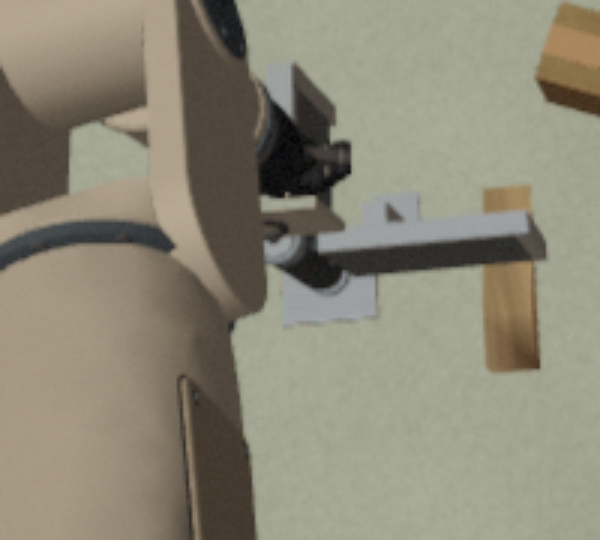

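View pics/scene15.png

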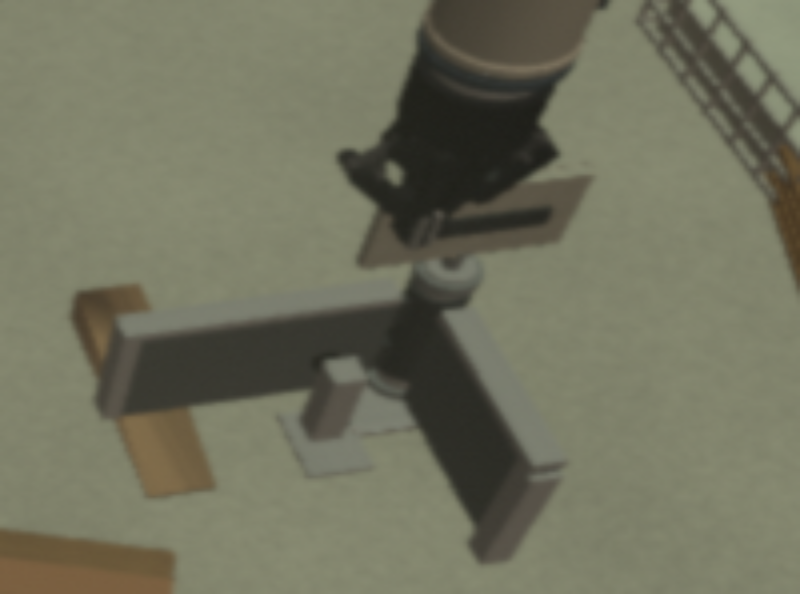

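>>> {"api": "carry_out", "payload": {
  "rows": "0 -0.2 0 0 0;0 -0.5 0 0 0;0 -0.3 0 0 0;0 0 0 -0.6 0;0 0 0 -1 0;0 0 0 -1 0;0 0 0 -1 0;0 0 0 -0.6 0;0 0 0 0 0"
}}

```text
clock: 31.0
eef_pos: [629.9, 215.4, 364.9]
tcp_rot: [3.141, 0.003, -3.038]
contact_force: [0.1, 0.1, -0.3]
opening: 0.001
```

>>> {"api": "carry_out", "payload": {
  "rows": "0 0.5 0.9 0 0;0 0.5 0.9 0 0;0 0.5 0.9 0 0;0 0.5 0.9 0 0;0 0.5 0.9 0 0;0 0.5 0.9 0 0;0 0.5 0.9 0 0;0 0.5 0.9 0 0;0 0.5 0.9 0 0;0 0.5 0.9 0 0;0 0 0 0 0;0 0 0 0 0"
}}

```text
clock: 32.5
eef_pos: [452.4, 467.6, 362.1]
tcp_rot: [-3.14, -0.001, -3.038]
contact_force: [0.9, -0.2, -0.7]
opening: -0.004
```

Run:
```python
from sg import *
plan([])
cv2.imwrite(f"pics/scene16.png",r.grab_frame("scene"))
cv2.imwrite("pics/top16.png",r.grab_frame("top"))
a=cv2.imread("pics/top16.png"); cv2.imwrite("pics/t16z.png",cv2.resize(a[160:320,90:250],None,fx=4,fy=3.7,interpolation=2))
```

```text
now [452.4 467.6 362.1] -174.1 [ 0.9 -0.2 -0.7]
```

View pics/scene16.png

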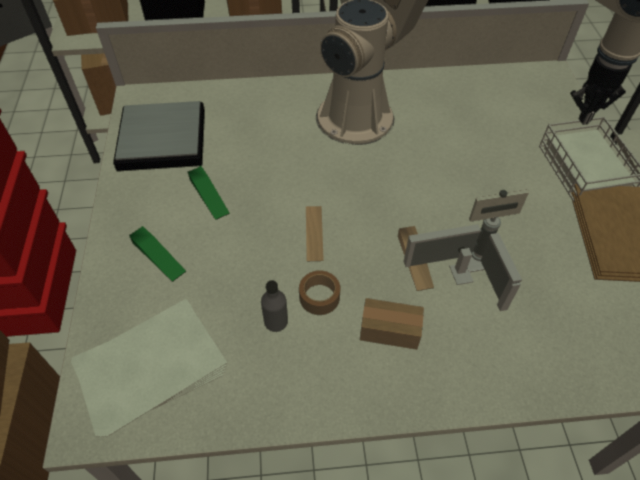

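View pics/t16z.png

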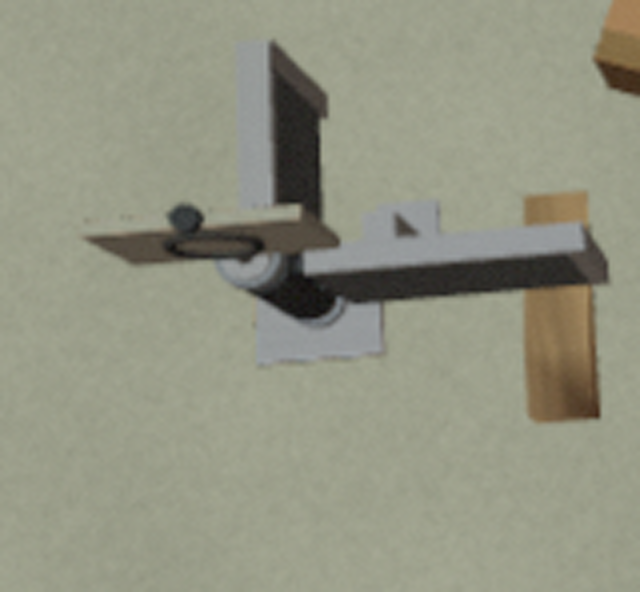

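Run:
```python
from sg import *
np.set_printoptions(precision=1,suppress=True)
a=cv2.imread("pics/top16.png");b=cv2.imread("pics/top0.png")
cv2.imwrite("pics/sg.png",np.vstack([cv2.resize(x[205:240,105:180],None,fx=8,fy=8,interpolation=2) for x in (b,a)]))
```

```text
(no output)
```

View pics/sg.png

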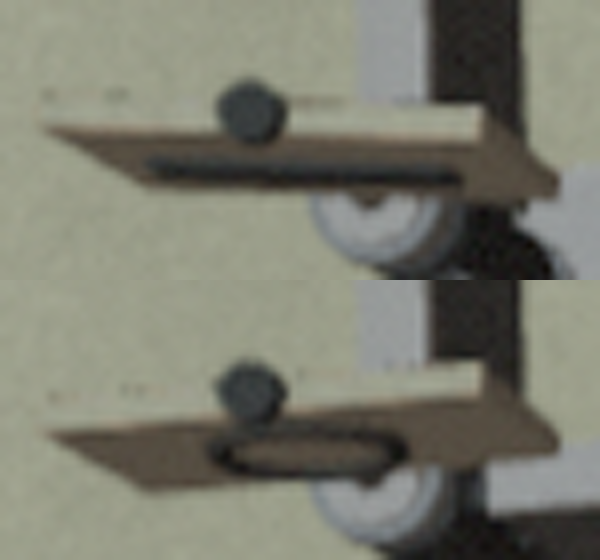

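Run:
```python
from sg import *
np.set_printoptions(precision=1,suppress=True)
g=lambda u,v:(105+u/8-.45,205+v/8-.45)
for nm,L,R in [("before front top",(46,129),(482,139)),("after front top",(50,432-280),(482,396-280)),
               ]:
    p,q=onz("top",*g(*L),250),onz("top",*g(*R),250); d=q-p
    print(nm,p,q,"len",np.hypot(*d[:2]),"yaw",np.degrees(np.arctan2(d[0],-d[1])))
for nm,L,R in [("before bottom",(145,184),(520,203)),("after bottom",(150,490-280),(555,445-280))]:
    p,q=onz("top",*g(*L),170),onz("top",*g(*R),170); d=q-p
    print(nm,p,q,"len",np.hypot(*d[:2]),"yaw",np.degrees(np.arctan2(d[0],-d[1])))
```

```text
before front top [579.5 318.7 250. ] [578.7 192.  250. ] len 126.7335750793934 yaw -0.37704877947321064
after front top [572.7 316.8 250. ] [585.6 192.6 250. ] len 124.93223410252648 yaw 5.923721291821756
before bottom [582.7 323.3 170. ] [578.6 205.7 170. ] len 117.64739641462668 yaw -1.9940650164198392
after bottom [574.4 320.8 170. ] [591.  195.7 170. ] len 126.22067803263825 yaw 7.551551075396756
```

Run:
```python
from sg import *
a=cv2.imread("pics/top16.png");b=cv2.imread("pics/top0.png")
for nm,(x0,x1,y0,y1) in dict(tape=(300,346,190,235),bottle=(350,380,165,208),carton=(236,298,148,200),thin=(306,334,248,322)).items():
    print(nm,cv2.absdiff(a,b)[y0:y1,x0:x1].mean())
s=cv2.imread("pics/scene16.png");t=cv2.imread("pics/scene11.png")
print("gate",cv2.absdiff(s,t)[235:295,400:480].mean())
r.sign_off()
```

```text
tape 1.4470209339774558
bottle 1.8501291989664084
carton 1.4920388751033913
thin 1.248069498069498
gate 2.2561805555555554
the job is handed in; nothing more can be done
```

The gate is open against its stop and jammed on the tall wedge. The sign is turned so its ring side faces the robot. I handed the job in at about 33 s, with the arm clear of everything.

- **Gate:** I swung it back with the shut fingers until the stop pushed back with about 17 N.
- **Wedge:** I gripped the tall wooden wedge and set it thin end first under the gate, about 153 to 198 mm from the post's axis. Driving it while gripped bound up: the wrist force reached about 58 N sideways and 72 N upward, within the 120 N limit. I let go and pushed the butt with the shut fingers, and it went in at 9 to 21 N.
- **Jam check:** the camera line fit gives 6.4 mm of lift, and the wedge's position predicts about 7 mm. The same fit shows the gate about 1.1° further open than after my push, so it had sat slightly off the stop until the wedge pressed it in. I did not measure the lift again after turning the sign, but pictures before and after show the gate and wedge in the same place.
- **Sign:** I turned it clockwise to its other stop, which pushed back with 17.5 N. Afterwards the sign's top edge measured 5.9° and its blurrier bottom edge 7.6°, against the post's 6°. At the start it measured about 6 to 8° away from that line, so it probably did not begin exactly at zero.
- **Bystanders:** the flat wedge, tape roll, carton and bottle look unmoved when the first and last overhead pictures are compared.

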